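# Put the PC cooling parts into their cardboard nests

## Task

Pack the four loose PC cooling parts into the cardboard nests cut for them: the square fan, the round heat sink, the long bar heat sink and the small square heat sink each go into the recess of their own shape and size, upright and flat on the recess floor. Set every part down gently instead of dropping it, and leave the white screw cap and the little amber glass jar where they stand.

Things in the scene. Friction and masses are not known exactly. Their poses are not given: they have to be found in the camera images.
- fan: Grey square computer fan, 60 x 60 mm and 38 mm high, with black hub and white blades, about 140 g; rigid, may be gripped on any two opposite sides. Stands upright on the table, loose, at any place among the nests and any yaw. Origin: centre of the underside; z up; x and y along its sides (a quarter turn makes no difference).
- round_sink: Round aluminium heat sink with radial fins and a copper core, 60 mm diameter, 36 mm high, about 250 g; grip across the diameter. Stands upright on the table, loose, at any place among the nests and any yaw. Origin: centre of the underside; z up; the yaw does not matter.
- bar_sink: Long aluminium heat sink with cross fins, 90 mm (x) by 28 mm (y), 36 mm high, about 160 g; grip across the 28 mm at the middle. Stands upright on the table, loose, at any place among the nests and any yaw. Origin: centre of the underside; z up; x along the length (a half turn makes no difference).
- small_sink: Small square aluminium heat sink with a 5 by 5 field of pins, 38 x 38 mm, 36 mm high, about 90 g; grip on any two opposite sides. Stands upright on the table, loose, at any place among the nests and any yaw. Origin: centre of the underside; z up; x and y along its sides (a quarter turn makes no difference).
- fan_nest: Brown cardboard nest, fixed to the table, 11 mm high, 94 x 94 mm outside, with a square 76 x 76 mm recess, open upward, 7 mm deep (its darker floor lies 4 mm above the table), for the fan: 8 mm of play on every side. Origin: centre of the underside, which is also the centre of the recess; z up; x and y along its sides. It may lie anywhere among the parts and at any yaw.
- round_nest: Brown cardboard nest, fixed to the table, 11 mm high, 94 x 94 mm outside, with a round 76 mm recess, open upward, 7 mm deep (its darker floor lies 4 mm above the table), for the round heat sink: 8 mm of play on every side. Origin: centre of the underside, which is also the centre of the recess; z up; x and y along its outer sides. It may lie anywhere among the parts and at any yaw.
- bar_nest: Brown cardboard nest, fixed to the table, 11 mm high, 122 (x) x 60 (y) mm outside, with a 106 (x) x 44 (y) mm recess, open upward, 7 mm deep (its darker floor lies 4 mm above the table), for the bar heat sink: 8 mm of play on every side. Origin: centre of the underside, which is also the centre of the recess; z up; x along the length. It may lie anywhere among the parts and at any yaw.
- small_nest: Brown cardboard nest, fixed to the table, 11 mm high, 72 x 72 mm outside, with a square 54 x 54 mm recess, open upward, 7 mm deep (its darker floor lies 4 mm above the table), for the small heat sink: 8 mm of play on every side. Origin: centre of the underside, which is also the centre of the recess; z up; x and y along its sides. It may lie anywhere among the parts and at any yaw.
- cap: Bystander, leave alone: white plastic screw cap, 50 mm diameter, 18 mm high, loose on the table between the parts. Origin: centre of the underside, z up.
- jar: Bystander, leave alone: little amber glass jar with a steel lid, 40 mm diameter, 45 mm high, loose on the table between the parts. Origin: centre of the underside, z up. Other small loose bystanders (black tape roll 50 mm wide and 19 mm high, brass fitting 30 mm high, rubber foot 16 mm high) stand between the parts as well.
Mind the look-alikes: they are no part of the job. What is shaped like the fan_nest but green is not meant.

How it is judged:
By the outcome, as a careful person would: the job done as asked, in the order asked, and still so for the second after the job is handed in, with the robot touching nothing.
It also fails if it takes over 106 s, if anything falls off the work surface, if the arm or the gripper's body presses on something with over 40 N, if the wrist force passes 120 N, or if a joint passes its speed limit or range.

## Robot

A 6-joint arm with a two-finger parallel gripper is mounted at the origin on the work surface. World frame = base frame: x ahead of the robot, y to its left, z up, the work surface at z = 0. Lengths are in mm, angles in rad, forces in N, time in s.
With the tool pointing down it reaches from about 300 to 775 mm from the base axis. Payload 14.6 kg.
Tool frame: the origin (TCP) lies midway between the tips of the shut fingers; the grasp point (between the pads) lies 19 mm behind it; z points along the fingers, y is the line along which they close (so a half turn about z gives the same grasp; the last joint's range is limited). The gripper opens to 85 mm and grips with 20 to 120 N. Pads are 22 mm wide; open, the fingers measure 114 mm over their backs; the gripper's body (76 mm by 85 mm) begins 54 mm behind the grasp point. The pads swing forward as they close: fully open they stand 13 mm farther back than shut.
Start: joints at [1.179, 0.3, 1.521, -0, 1.321, -0.067], TCP at [175.513, 521.234, 231.281] pointing down, gripper open.
Joint ranges: [-3.03, 3.03], [-0.79, 2.21], [0.23, 2.52], [-1.04, 4.18], [0, 3.07], [-2.55, 2.55]. Speed limits (rad/s): [2.22, 2.22, 2.57, 3.14, 3.14, 3.14].

## Interface

Orientations are given as a rotation vector (axis times angle).
In Python, from workcell import arm gives the robot as it stands. The module is installed in compiled form; this text tells all that it offers.
- The arm moves only by the shell command python3 -m inch 'ROWS'. ROWS is JSON, a list of rows, each an object with "rotation": the turn, a rotation vector about the tool's x, y, z in rad, a list of three; "dp": the shift along the tool's x, y, z in mm, a list of three; "jaw": the closure in counts, from 0 (fully open) to 255 (shut). In form: [{"rotation": [wx, wy, wz], "dp": [tx, ty, tz], "jaw": jaw}, ...]. A call has 1 to 10 rows; each row is the pose to reach, as a shift and turn from the pose commanded when the call began, along the tool's axes at that moment; what a row does not reach only later rows make up. A row lasts 1/10 s, in which the tool goes at most 50 mm and 8.59 degrees, less where a joint would pass 70% of its speed; a pose out of reach is approached as far as the arm can. A call with a gripper value outside its range is refused whole. The fingers move at their own pace and stop on an object; the grip force is fixed at half the most. Time passes only in rows, so rows that repeat a pose let the fingers close. It gives the time, the measured TCP pose, the force, the opening and the grip force at its end, in the units of the state.
- arm.get_state(): the state, without advancing time (a new reading comes with each control period).
- arm.grab_frame(name): name is "side" or "top"; returns a dict with "pixels" (480x640x3 uint8, red, green, blue), "K" (3x3 intrinsics, pixels), "R" (3x3) and "t" (3): a world point X has camera coordinates R X + t. Camera axes: x right, y down, z forward; pixel columns grow to the right and rows downward; lengths in mm; the calibration is good to about 2 mm. A picture is of the moment at which its call begins. There is no depth.
- arm.sign_off(): hands the job in; it is judged then, once.
The state is a dict: "time": time; "qpos": joint angles; "joint_velocities": joint speeds; "tau": joint torques, N m; "eef_pos": TCP position; "ee_rot": TCP orientation; "wrist_force": force on the tool from outside, world axes, zero at the start; "wrist_torque": the same for the moment, N m; "gripper_width": opening from 0.0 (shut) to 1.0 (fully open); "gripper_force": force on a finger pad.
Only numpy, scipy, OpenCV 4.12 (cv2) and the standard library are available. Lean on these libraries where they do the work, as an engineer would, in place of code of your own. Each camera call takes 0.05 s, during which the arm holds its last target. There are 200 camera calls.

## Working session

There is one attempt and no reset: what is moved stays moved. The work goes in short steps, Python scripts to look and compute and a shell command to move; the robot and the scene stay as the last step left them, time stands still between calls to the robot, and variables do not carry over. Pictures are saved under pics/ and viewed, at most 14 in all, crops included, and the job is handed in when it is done.

```bash
mkdir -p pics; python3 - <<'E'
from workcell import arm
import cv2,json
for n in("top","side"):
    f=arm.grab_frame(n); cv2.imwrite(f"pics/{n}0.png",f["pixels"][...,::-1]); print(n,f["K"],f["R"],f["t"])
print(arm.get_state())
E
```

```text
top [[482.08542145   0.         312.79512559]
 [  0.         482.08542145 245.64007713]
 [  0.           0.           1.        ]] [[-0.02391484 -0.99970264  0.00476497]
 [-0.98283473  0.02263863 -0.18309394]
 [ 0.18293162 -0.00906184 -0.98308387]] [  -5.22168471  492.58444817 1114.90837683]
side [[578.84619767   0.         311.67434182]
 [  0.         578.84619767 241.31404675]
 [  0.           0.           1.        ]] [[-0.99109666 -0.13282238 -0.00925316]
 [-0.09631211  0.76317794 -0.63897058]
 [ 0.0919314  -0.63239042 -0.76917552]] [ 488.00368199   78.96539611 1376.23299216]
{'time': 0.1, 'qpos': array([ 1.17935202e+00,  3.00417084e-01,  1.52153382e+00, -3.51627547e-05,
        1.32071531e+00, -6.65636210e-02]), 'joint_velocities': array([-0.00093069, -0.00332415, -0.00099585, -0.0007856 , -0.00134011,
        0.00129732]), 'tau': array([ 1.19487380e-03, -5.44381320e+01, -3.62371087e+01, -9.29644875e-05,
        3.02967579e-03, -2.50293840e-05]), 'eef_pos': array([175.46547992, 521.02834667, 230.77094251]), 'ee_rot': array([-5.08032419e-01, -3.10002935e+00,  1.65434502e-03]), 'wrist_force': array([-0.09453689,  0.58946558,  0.43095036]), 'wrist_torque': array([ 0.00014423,  0.01422548, -0.00218865]), 'gripper_force': 0.0, 'gripper_width': 0.9994812077293677}
```

View pics/top0.png

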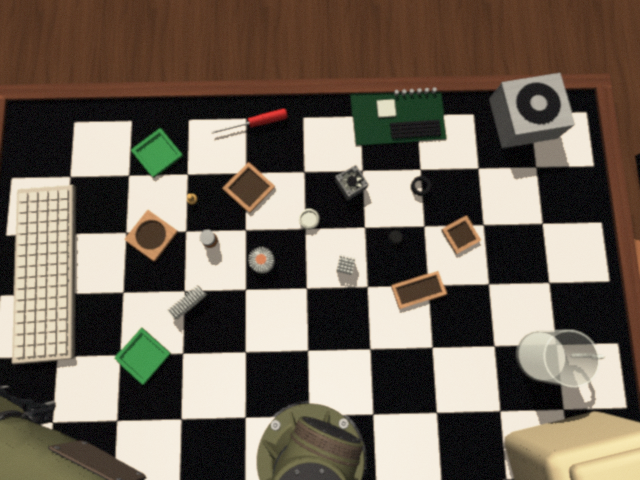

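View pics/side0.png

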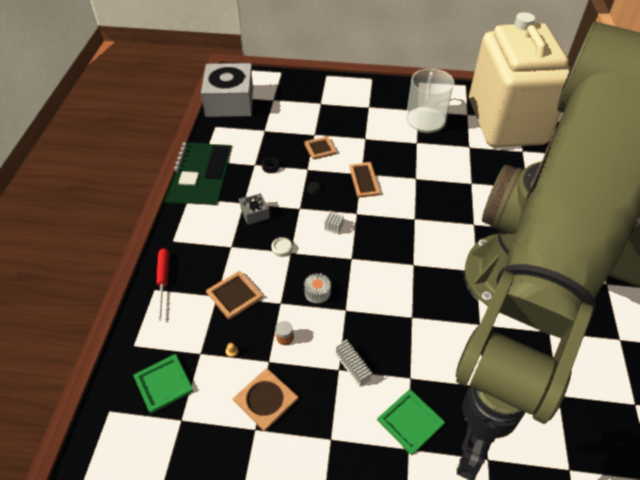

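Top view, targets: fan (351,182), round sink (261,260), bar (187,303), small sink (346,266). Their nests: fan nest (249,188), round nest (152,235), bar nest (418,290), small nest (461,236).

Could be mistaken for them: green nests (157,153) and (142,356) for the fan nest; the big PSU with a fan (533,108) for the fan; cap (309,218), tape (421,185) and rubber foot (395,236) for the round sink. I choose the brown nests and the small loose parts, and check them in crops.

```bash
cat > h.py <<'E'
import numpy as np,cv2
from workcell import arm
from scipy.spatial.transform import Rotation as Ro
from scipy.optimize import minimize
def proj(f,X):
    c=np.asarray(X)@f["R"].T+f["t"]; p=c@f["K"].T; return p[:,:2]/p[:,2:]
def back(f,uv,z):
    d=f["R"].T@np.linalg.solve(f["K"],[uv[0],uv[1],1]); o=-f["R"].T@f["t"]
    return (o+d*(z-o[2])/d[2])
def box(p,lx,ly,z0,z1,rnd=False):
    c,s=np.cos(p[2]),np.sin(p[2])
    if rnd: a=np.linspace(0,2*np.pi,24,endpoint=False); q=np.c_[np.cos(a),np.sin(a)]*lx/2
    else: q=np.array([[1,1],[-1,1],[-1,-1],[1,-1]])*[lx/2,ly/2]
    q=q@np.array([[c,s],[-s,c]])+p[:2]
    return np.vstack([np.c_[q,np.full(len(q),z)] for z in(z0,z1)])
def go(p,yaw):
    """tool-frame shift (dp for p=target TCP) and z turn so that tool y axis has world yaw `yaw` (mod pi)"""
    s=arm.get_state(); T=Ro.from_rotvec(s["ee_rot"]).as_matrix()
    y=np.arctan2(T[1,1],T[0,1]); d=(yaw-y+np.pi/2)%np.pi-np.pi/2
    print("dp",(T.T@(np.array(p)-s["eef_pos"])).round(1),"rz",round(-d,3),"alt",round(-d+np.pi*np.sign(d),3),"q6",s["qpos"][5].round(2),"pos",s["eef_pos"].round(1),"tilt",T[2].round(4))
E
python3 - <<'E'
from h import *
f=arm.grab_frame("top"); g=arm.grab_frame("side"); I=f["pixels"]
hsv=cv2.cvtColor(I,cv2.COLOR_RGB2HSV)
m=cv2.inRange(hsv,(6,90,90),(18,255,255))
S=8
def fit(m,c0,lx,ly,z1):
    x0=back(f,c0,z1); 
    k=np.zeros_like(m); h=45; u,v=c0; k[v-h:v+h,u-h:u+h]=m[v-h:v+h,u-h:u+h]
    n,l,st,ce=cv2.connectedComponentsWithStats(k); i=1+np.argmax(st[1:,4])
    pts=np.vstack(cv2.findContours((l==i).astype(np.uint8),0,2)[0]); hull=cv2.convexHull(pts)
    M=np.zeros(m.shape,np.uint8); cv2.fillConvexPoly(M,hull,1)
    M=M[v-h:v+h,u-h:u+h]; 
    B=cv2.resize(M,None,fx=4,fy=4,interpolation=0)
    def cost(p):
        q=(proj(f,box(p,lx,ly,0,z1))-[u-h,v-h]+.5)*4
        R=np.zeros_like(B); cv2.fillConvexPoly(R,np.round(cv2.convexHull(q.astype(np.float32))*16).astype(np.int32),1,shift=4)
        return (R!=B).sum()/B.size*1000
    best=None
    for a in np.arange(0,3.1,.25):
        r=minimize(cost,[x0[0],x0[1],a],method="Nelder-Mead",options=dict(initial_simplex=[[x0[0],x0[1],a],[x0[0]+6,x0[1],a],[x0[0],x0[1]+6,a],[x0[0],x0[1],a+.2]]))
        if best is None or r.fun<best.fun: best=r
    return best.x.round(3),round(best.fun,2),round(B.mean()*1000)
for n,c,lx,ly in [("fan_nest",(249,188),94,94),("round_nest",(152,235),94,94),("bar_nest",(418,290),122,60),("small_nest",(461,236),72,72)]:
    print(n,*fit(m,c,lx,ly,11))
T=[]
for n,c in [("fan",(351,182)),("round",(261,260)),("bar",(187,303)),("small",(346,266))]:
    print(n,back(f,c,36).round()); u,v=c
    T.append(cv2.resize(I[v-22:v+23,u-30:u+30],(400,300),interpolation=cv2.INTER_CUBIC))
cv2.imwrite("pics/parts.png",np.vstack([np.hstack(T[:2]),np.hstack(T[2:])])[...,::-1])
T=[]
for c in [(256,208),(318,288),(354,362),(335,222)]:
    u,v=c; T.append(cv2.resize(g["pixels"][v-22:v+23,u-30:u+30],(400,300),interpolation=cv2.INTER_CUBIC))
cv2.imwrite("pics/parts_s.png",np.vstack([np.hstack(T[:2]),np.hstack(T[2:])])[...,::-1])
E
```

```text
fan_nest [656.373 143.983   0.793] 7.05 177
round_nest [536.53  387.96    0.935] 6.13 182
bar_nest [ 384.858 -273.603    1.839] 12.26 166
small_nest [ 520.918 -388.948    3.594] 5.83 109
fan [ 653. -116.   36.]
round [462. 109.  36.]
bar [363. 285.  36.]
small [442. -96.  36.]
```

View pics/parts.png

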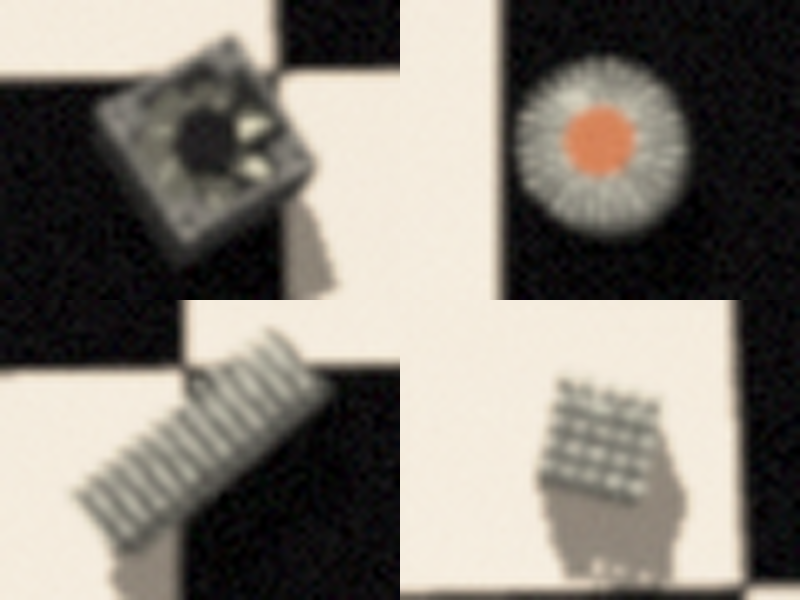

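View pics/parts_s.png

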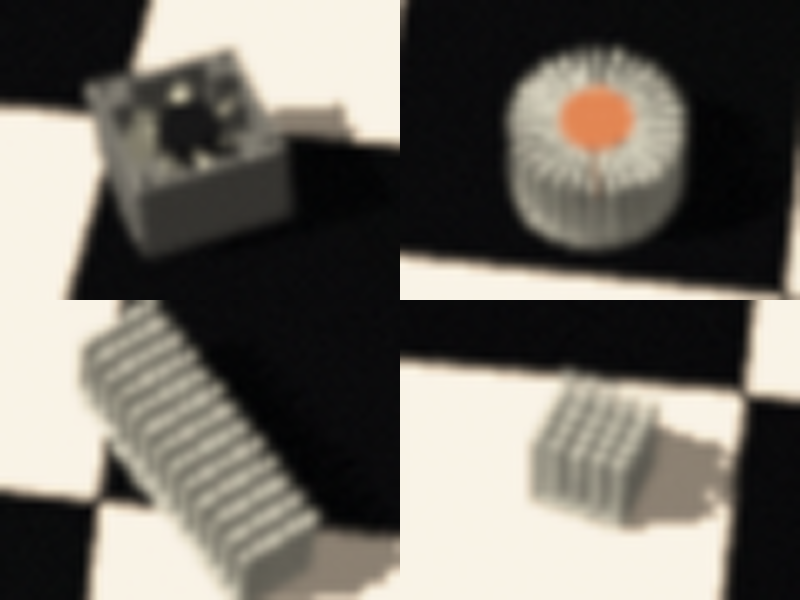

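The crops confirm the loose parts: fan top corners near (337,198 cell) etc., round sink's copper core at the crop cell centre, and bar and small sink on white. I'll click the corners of both views and check them against the sizes.

```bash
python3 - <<'E'
from h import *
f=arm.grab_frame("top"); g=arm.grab_frame("side")
def do(n,cam,c,P,z):
    k=np.array([back(cam,np.array(p)/6.667-.5+[c[0]-30,c[1]-22],z)[:2] for p in P])
    print(n,"centre",k.mean(0).round(1),end=" ")
    if len(k)>2:
        e=np.roll(k,-1,0)-k; print("sides",np.hypot(*e.T).round(),"yaw",(np.arctan2(e[:,1],e[:,0])%np.pi).round(2),end="")
    print()
do("fan",f,(351,182),[(100,105),(232,42),(312,165),(187,240)],38)
do("fan s",g,(256,208),[(85,85),(235,48),(292,165),(145,205)],38)
do("round",f,(261,260),[(200,142)],36); do("round s",g,(318,288),[(197,118)],36)
do("bar",f,(187,303),[(75,195),(272,30),(330,80),(125,250)],36)
do("small",f,(346,266),[(162,80),(255,102),(240,190),(143,175)],36)
do("small s",g,(335,222),[(172,75),(257,105),(227,175),(135,145)],36)
print(arm.get_state()["eef_pos"])
go([363,285,120],2.1)
E
```

```text
fan centre [ 657.1 -117.4] sides [56. 56. 55. 61.] yaw [2.01 0.52 2.1  0.52]
fan s centre [ 656.2 -113. ] sides [60. 67. 58. 69.] yaw [0.46 2.09 0.49 2.12]
round centre [464.7 110.1] 
round s centre [464.8 110.6] 
bar centre [366.8 285.6] sides [89. 28. 92. 27.] yaw [2.26 0.85 2.26 0.75]
small centre [447.3 -94.6] sides [35. 33. 35. 35.] yaw [1.31 2.94 1.39 2.91]
small s centre [447.7 -92.6] sides [35. 37. 37. 38.] yaw [2.82 1.36 2.85 1.31]
[175.47462063 521.16853416 231.09732314]
dp [-253.1 -163.9  111.2] rz -0.854 alt 2.288 q6 -0.07 pos [175.5 521.2 231.1] tilt [ 0.e+00 -4.e-04 -1.e+00]
```

```bash
python3 - <<'E'
from h import *
go([365.5,285.5,100],.69)
E
```

```text
dp [-255.3 -162.7  131.2] rz 0.556 alt -2.586 q6 -0.07 pos [175.5 521.2 231.1] tilt [ 0.e+00 -4.e-04 -1.e+00]
```

```bash
A='{"rotation":[0,0,0.556],"dp":[-255,-163,131],"jaw":0}'; python3 -m inch '[{"rotation":[0,0,0.14],"dp":[-51,-33,26],"jaw":0},{"rotation":[0,0,0.28],"dp":[-85,-54,44],"jaw":0},{"rotation":[0,0,0.42],"dp":[-128,-82,66],"jaw":0},{"rotation":[0,0,0.556],"dp":[-170,-109,88],"jaw":0},{"rotation":[0,0,0.556],"dp":[-212,-136,110],"jaw":0},{"rotation":[0,0,0.556],"dp":[-255,-163,131],"jaw":0},{"rotation":[0,0,0.556],"dp":[-255,-163,131],"jaw":0},{"rotation":[0,0,0.556],"dp":[-255,-163,131],"jaw":0},{"rotation":[0,0,0.556],"dp":[-255,-163,131],"jaw":0}]'
python3 - <<'E'
from h import *
go([365.5,285.5,8],.69)
E
```

```text
time: 1.2
eef_pos: [365.3, 285.2, 100.3]
ee_rot: [-1.341, -2.841, 0.0]
wrist_force: [-0.1, 0.5, -0.3]
gripper_width: 1.001
gripper_force: 0.0
dp [ 0.1  0.3 92.3] rz -0.001 alt 3.14 q6 -0.1 pos [365.3 285.2 100.3] tilt [ 1.e-04 -2.e-04 -1.e+00]
```

```bash
python3 -m inch '[{"rotation":[0,0,0],"dp":[0,0,40],"jaw":0},{"rotation":[0,0,0],"dp":[0,0,70],"jaw":0},{"rotation":[0,0,0],"dp":[0,0,85],"jaw":0},{"rotation":[0,0,0],"dp":[0,0,92],"jaw":0},{"rotation":[0,0,0],"dp":[0,0,92],"jaw":0},{"rotation":[0,0,0],"dp":[0,0,92],"jaw":0}]'
python3 - <<'E'
from h import *
g=arm.grab_frame("side");cv2.imwrite("pics/s1.png",cv2.resize(g["pixels"][290:440,260:460],(800,600))[...,::-1])
E
```

```text
time: 1.8
eef_pos: [365.4, 286.1, 9.2]
ee_rot: [1.338, 2.842, 0.002]
wrist_force: [0.2, -0.3, 0.4]
gripper_width: 0.996
gripper_force: 0.0
```

View pics/s1.png

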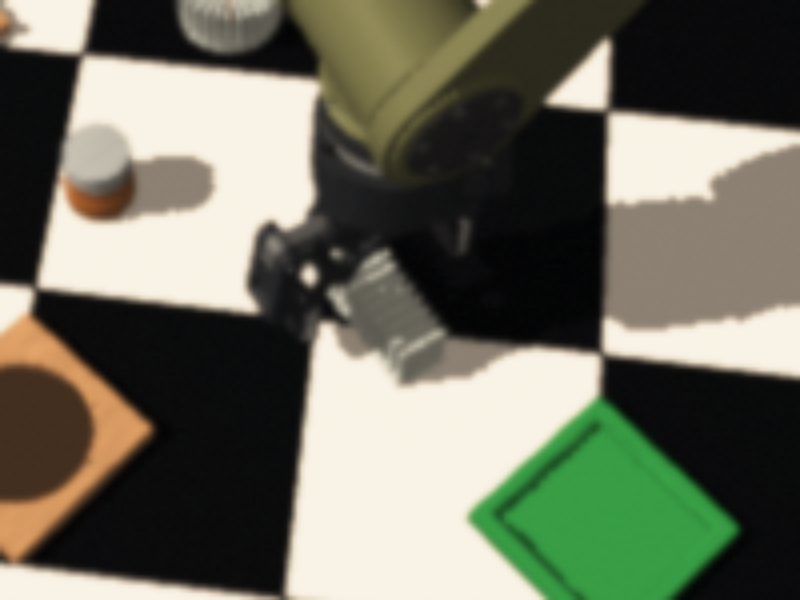

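The bar end shows at about (400,330) in the crop, between the open fingers, and nothing is touching. I'll close and lift a little.

```bash
python3 -m inch '[{"rotation":[0,0,0],"dp":[0,0,0],"jaw":100},{"rotation":[0,0,0],"dp":[0,0,0],"jaw":140},{"rotation":[0,0,0],"dp":[0,0,0],"jaw":255},{"rotation":[0,0,0],"dp":[0,0,0],"jaw":255},{"rotation":[0,0,0],"dp":[0,0,0],"jaw":255},{"rotation":[0,0,0],"dp":[0,0,0],"jaw":255},{"rotation":[0,0,0],"dp":[0,0,0],"jaw":255},{"rotation":[0,0,0],"dp":[0,0,0],"jaw":255}]'
python3 -m inch '[{"rotation":[0,0,0],"dp":[0,0,-5],"jaw":255},{"rotation":[0,0,0],"dp":[0,0,-20],"jaw":255},{"rotation":[0,0,0],"dp":[0,0,-50],"jaw":255},{"rotation":[0,0,0],"dp":[0,0,-90],"jaw":255},{"rotation":[0,0,0],"dp":[0,0,-92],"jaw":255}]'
python3 - <<'E'
from h import *
f=arm.grab_frame("top");go([384.9,-273.6,100],.268)
I=f["pixels"].copy()
for p,lx,ly,li in [([656.4,144,.793],94,94,76),([536.5,388,.935],94,94,0),([384.9,-273.6,1.839],122,60,0),([520.9,-388.9,3.594],72,72,0)]:
    pass
C=[(249,188,[656.4,144,.793],94,94,18),(152,235,[536.5,388,.935],94,94,18),(418,290,[384.9,-273.6,1.839],122,60,16),(461,236,[520.9,-388.9,3.594],72,72,18)]
T=[]
for u,v,p,lx,ly,w in C:
    t=cv2.resize(I[v-22:v+23,u-30:u+30],(400,300),interpolation=cv2.INTER_CUBIC)
    for d in(0,w):
        q=(proj(f,box(p,lx-d,ly-d,11,11)[:4])-[u-30,v-22]+.5)*6.667
        cv2.polylines(t,[q.astype(np.int32)],True,(0,0,255),1)
    T.append(t)
cv2.imwrite("pics/nests.png",np.vstack([np.hstack(T[:2]),np.hstack(T[2:])])[...,::-1])
E
```

```text
time: 2.65
eef_pos: [365.5, 285.6, 8.8]
ee_rot: [1.339, 2.841, 0.001]
wrist_force: [-0.2, -1.1, 5.3]
gripper_width: 0.314
gripper_force: 60.1
time: 3.15
eef_pos: [366.7, 286.4, 104.5]
ee_rot: [1.338, 2.839, 0.009]
wrist_force: [-0.4, -0.5, -2.2]
gripper_width: 0.318
gripper_force: 59.5
dp [-443.6 -341.6    1.3] rz 0.422 alt -2.72 q6 -0.11 pos [366.  285.9 102.5] tilt [-5.0e-04  4.2e-03 -1.0e+00]
```

View pics/nests.png

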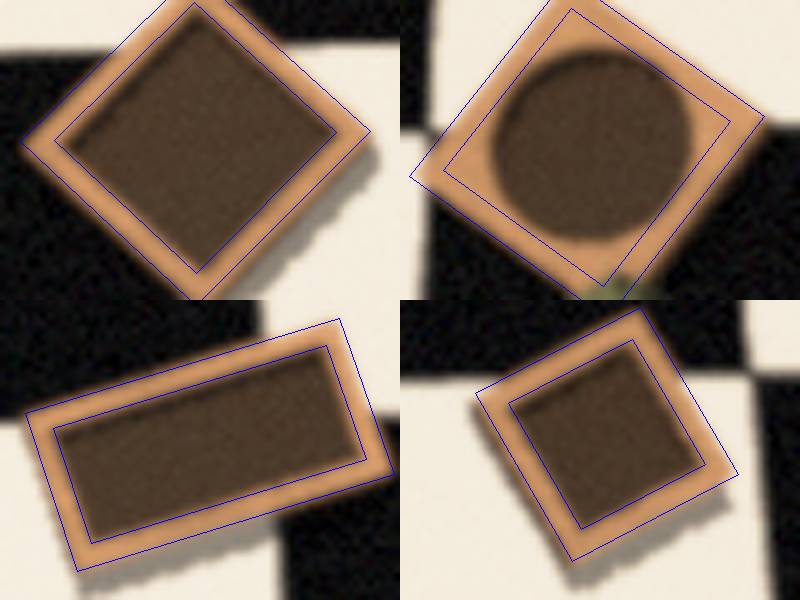

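The outlines sit on all four brown nests to within about 1–2 mm, and the bar is held (26.7 mm opening against 28 mm). Now carrying it to its nest.

```bash
python3 -m inch '[{"rotation":[0,0,0.04],"dp":[-20,-15,-5],"jaw":255},{"rotation":[0,0,0.08],"dp":[-50,-38,-10],"jaw":255},{"rotation":[0,0,0.12],"dp":[-85,-65,-10],"jaw":255},{"rotation":[0,0,0.16],"dp":[-120,-92,-10],"jaw":255},{"rotation":[0,0,0.2],"dp":[-155,-119,-10],"jaw":255},{"rotation":[0,0,0.24],"dp":[-190,-146,-10],"jaw":255},{"rotation":[0,0,0.28],"dp":[-225,-173,-10],"jaw":255},{"rotation":[0,0,0.32],"dp":[-260,-200,-10],"jaw":255},{"rotation":[0,0,0.36],"dp":[-290,-223,-10],"jaw":255},{"rotation":[0,0,0.36],"dp":[-300,-231,-10],"jaw":255}]'
python3 - <<'E'
from h import *
go([384.9,-273.6,80],.268)
E
```

```text
time: 4.2
eef_pos: [377.2, -95.5, 109.2]
ee_rot: [-1.831, -2.551, 0.001]
wrist_force: [-0.5, 1.1, -1.6]
gripper_width: 0.32
gripper_force: 59.4
dp [-171.2  -49.7   29.2] rz 0.058 alt -3.084 q6 -0.67 pos [377.2 -95.5 109.2] tilt [ 8.0e-04 -1.4e-03 -1.0e+00]
```

```bash
python3 -m inch '[{"rotation":[0,0,0.03],"dp":[-25,-7,0],"jaw":255},{"rotation":[0,0,0.05],"dp":[-65,-19,5],"jaw":255},{"rotation":[0,0,0.058],"dp":[-105,-30,10],"jaw":255},{"rotation":[0,0,0.058],"dp":[-145,-42,20],"jaw":255},{"rotation":[0,0,0.058],"dp":[-166,-48,29],"jaw":255},{"rotation":[0,0,0.058],"dp":[-171,-50,29],"jaw":255},{"rotation":[0,0,0.058],"dp":[-171,-50,29],"jaw":255},{"rotation":[0,0,0.058],"dp":[-171,-50,29],"jaw":255}]'
python3 - <<'E'
from h import *
go([384.9,-273.6,13],.268)
E
```

```text
time: 5.0
eef_pos: [385.9, -270.1, 81.1]
ee_rot: [-1.899, -2.502, -0.0]
wrist_force: [-0.5, 0.3, -0.9]
gripper_width: 0.317
gripper_force: 59.4
dp [-3.2 -1.9 68.1] rz 0.004 alt -3.137 q6 -0.96 pos [ 385.9 -270.1   81.1] tilt [ 8.e-04 -4.e-04 -1.e+00]
```

```bash
python3 -m inch '[{"rotation":[0,0,0],"dp":[0,0,15],"jaw":255},{"rotation":[0,0,0],"dp":[0,0,40],"jaw":255},{"rotation":[0,0,0],"dp":[0,0,54],"jaw":255},{"rotation":[0,0,0],"dp":[0,0,60],"jaw":255},{"rotation":[0,0,0],"dp":[0,0,63],"jaw":255},{"rotation":[0,0,0],"dp":[0,0,63],"jaw":255}]'
python3 - <<'E'
from h import *
go([384.9,-273.6,13],.268)
E
```

```text
time: 5.6
eef_pos: [386.4, -270.8, 18.7]
ee_rot: [1.899, 2.502, -0.0]
wrist_force: [0.1, -0.2, -0.8]
gripper_width: 0.32
gripper_force: 59.4
dp [-2.3 -2.2  5.7] rz 0.005 alt -3.137 q6 -0.96 pos [ 386.4 -270.8   18.7] tilt [-4.e-04  3.e-04 -1.e+00]
```

```bash
python3 -m inch '[{"rotation":[0,0,0],"dp":[-2,-2,1],"jaw":255},{"rotation":[0,0,0],"dp":[-2,-2,2],"jaw":255},{"rotation":[0,0,0],"dp":[-2,-2,3],"jaw":255},{"rotation":[0,0,0],"dp":[-2,-2,4],"jaw":255},{"rotation":[0,0,0],"dp":[-2,-2,5],"jaw":255},{"rotation":[0,0,0],"dp":[-2,-2,5.5],"jaw":255},{"rotation":[0,0,0],"dp":[-2,-2,5.5],"jaw":255}]'
```

```text
time: 6.3
eef_pos: [384.7, -273.5, 12.8]
ee_rot: [-1.9, -2.502, -0.0]
wrist_force: [0.4, 0.1, -1.2]
gripper_width: 0.319
gripper_force: 59.6
```

```bash
python3 -m inch '[{"rotation":[0,0,0],"dp":[0,0,0.4],"jaw":255},{"rotation":[0,0,0],"dp":[0,0,0.8],"jaw":255},{"rotation":[0,0,0],"dp":[0,0,0.8],"jaw":255}]'
```

```text
time: 6.6
eef_pos: [384.7, -273.5, 12.7]
ee_rot: [1.9, 2.502, -0.0]
wrist_force: [-5.0, 4.5, 13.9]
gripper_width: 0.319
gripper_force: 61.7
```

Contact at 12.7 as predicted. Releasing gradually, then up.

```bash
python3 -m inch '[{"rotation":[0,0,0],"dp":[0,0,0],"jaw":140},{"rotation":[0,0,0],"dp":[0,0,0],"jaw":100},{"rotation":[0,0,0],"dp":[0,0,0],"jaw":0},{"rotation":[0,0,0],"dp":[0,0,0],"jaw":0},{"rotation":[0,0,0],"dp":[0,0,-10],"jaw":0},{"rotation":[0,0,0],"dp":[0,0,-40],"jaw":0},{"rotation":[0,0,0],"dp":[0,0,-75],"jaw":0},{"rotation":[0,0,0],"dp":[0,0,-90],"jaw":0},{"rotation":[0,0,0],"dp":[0,0,-90],"jaw":0},{"rotation":[0,0,0],"dp":[0,0,-90],"jaw":0}]'
python3 - <<'E'
from h import *
go([447.5,-93.5,90],1.35);go([447.5,-93.5,90],1.35-1.571)
E
```

```text
time: 7.6
eef_pos: [384.6, -273.4, 102.1]
ee_rot: [1.9, 2.502, -0.0]
wrist_force: [0.8, 0.3, -0.7]
gripper_width: 1.003
gripper_force: 0.0
dp [156.4 108.9  12. ] rz -1.078 alt 2.064 q6 -0.97 pos [ 384.6 -273.4  102.1] tilt [-3.e-04  2.e-04 -1.e+00]
dp [156.4 108.9  12. ] rz 0.493 alt -2.649 q6 -0.97 pos [ 384.6 -273.4  102.1] tilt [-3.e-04  2.e-04 -1.e+00]
```

```bash
python3 -m inch '[{"rotation":[0,0,0.12],"dp":[20,14,2],"jaw":0},{"rotation":[0,0,0.25],"dp":[55,38,4],"jaw":0},{"rotation":[0,0,0.37],"dp":[90,63,8],"jaw":0},{"rotation":[0,0,0.493],"dp":[125,87,12],"jaw":0},{"rotation":[0,0,0.493],"dp":[148,103,12],"jaw":0},{"rotation":[0,0,0.493],"dp":[156.5,109,12],"jaw":0},{"rotation":[0,0,0.493],"dp":[156.5,109,12],"jaw":0},{"rotation":[0,0,0.493],"dp":[156.5,109,12],"jaw":0}]'
python3 - <<'E'
from h import *
go([447.5,-93.5,7],-.221)
f=arm.grab_frame("top")
t=[cv2.resize(f["pixels"][v-30:v+30,u-40:u+40],(400,300),interpolation=cv2.INTER_CUBIC) for u,v in [(418,290),(346,266)]]
cv2.imwrite("pics/p2.png",np.hstack(t)[...,::-1])
E
```

```text
time: 8.4
eef_pos: [447.3, -94.1, 89.6]
ee_rot: [-2.452, -1.963, 0.001]
wrist_force: [0.5, 0.5, -0.4]
gripper_width: 0.997
gripper_force: 0.0
dp [ 0.7  0.2 82.6] rz 0.0 alt -3.142 q6 -0.07 pos [447.3 -94.1  89.6] tilt [-1.e-04 -8.e-04 -1.e+00]
```

View pics/p2.png

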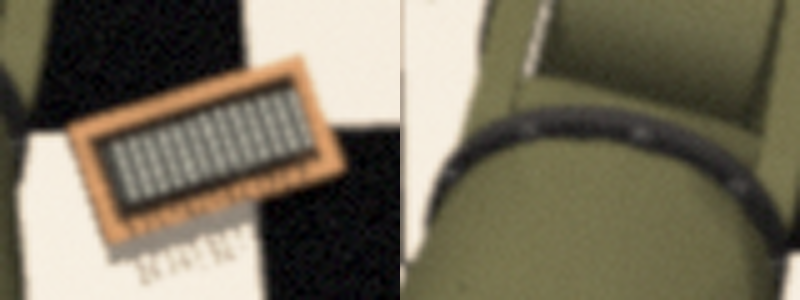

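The bar lies flat inside its recess, with its centre at about (205,150) in the left crop. Now the small sink.

```bash
python3 -m inch '[{"rotation":[0,0,0],"dp":[0.5,0,30],"jaw":0},{"rotation":[0,0,0],"dp":[0.5,0,60],"jaw":0},{"rotation":[0,0,0],"dp":[0.5,0,77],"jaw":0},{"rotation":[0,0,0],"dp":[0.5,0,83],"jaw":0},{"rotation":[0,0,0],"dp":[0.5,0,83],"jaw":0},{"rotation":[0,0,0],"dp":[0.5,0,83],"jaw":90},{"rotation":[0,0,0],"dp":[0.5,0,83],"jaw":130},{"rotation":[0,0,0],"dp":[0.5,0,83],"jaw":255},{"rotation":[0,0,0],"dp":[0.5,0,83],"jaw":255},{"rotation":[0,0,0],"dp":[0.5,0,83],"jaw":255}]'
python3 -m inch '[{"rotation":[0,0,0],"dp":[0,0,0],"jaw":255},{"rotation":[0,0,0],"dp":[0,0,0],"jaw":255},{"rotation":[0,0,0],"dp":[0,0,-5],"jaw":255},{"rotation":[0,0,0],"dp":[0,0,-25],"jaw":255},{"rotation":[0,0,0],"dp":[0,0,-60],"jaw":255},{"rotation":[0,0,0],"dp":[0,0,-88],"jaw":255},{"rotation":[0,0,0],"dp":[0,0,-93],"jaw":255},{"rotation":[0,0,0],"dp":[0,0,-93],"jaw":255}]'
python3 - <<'E'
from h import *
go([520.9,-388.9,80],.452)
E
```

```text
time: 9.45
eef_pos: [448.3, -93.1, 7.9]
ee_rot: [2.452, 1.962, 0.001]
wrist_force: [-1.7, 0.2, 9.5]
gripper_width: 0.435
gripper_force: 60.7
time: 10.25
eef_pos: [447.9, -93.0, 100.5]
ee_rot: [2.452, 1.962, 0.001]
wrist_force: [0.2, -0.4, -1.2]
gripper_width: 0.436
gripper_force: 60.3
dp [-272.7  136.    20.8] rz -0.673 alt 2.469 q6 -0.06 pos [447.9 -93.  100.5] tilt [-1.0e-04  1.6e-03 -1.0e+00]
```

```bash
python3 -m inch '[{"rotation":[0,0,-0.07],"dp":[-20,10,0],"jaw":255},{"rotation":[0,0,-0.15],"dp":[-55,27,0],"jaw":255},{"rotation":[0,0,-0.25],"dp":[-90,45,0],"jaw":255},{"rotation":[0,0,-0.35],"dp":[-130,65,0],"jaw":255},{"rotation":[0,0,-0.45],"dp":[-170,85,0],"jaw":255},{"rotation":[0,0,-0.55],"dp":[-210,105,5],"jaw":255},{"rotation":[0,0,-0.63],"dp":[-245,122,10],"jaw":255},{"rotation":[0,0,-0.673],"dp":[-265,132,20],"jaw":255},{"rotation":[0,0,-0.673],"dp":[-272.5,136,20],"jaw":255},{"rotation":[0,0,-0.673],"dp":[-272.5,136,20],"jaw":255}]'
python3 -m inch '[{"rotation":[0,0,0],"dp":[0,0,15],"jaw":255},{"rotation":[0,0,0],"dp":[0,0,40],"jaw":255},{"rotation":[0,0,0],"dp":[0,0,55],"jaw":255},{"rotation":[0,0,0],"dp":[0,0,60],"jaw":255},{"rotation":[0,0,0],"dp":[0,0,60],"jaw":255},{"rotation":[0,0,0],"dp":[0,0,60],"jaw":255}]'
python3 - <<'E'
from h import *
go([520.9,-388.9,12],.452)
E
```

```text
time: 11.25
eef_pos: [520.1, -388.6, 78.2]
ee_rot: [-1.669, -2.659, -0.001]
wrist_force: [-0.3, -0.1, -1.2]
gripper_width: 0.434
gripper_force: 60.3
time: 11.85
eef_pos: [521.1, -388.7, 20.9]
ee_rot: [1.666, 2.662, -0.0]
wrist_force: [0.1, -0.5, -1.2]
gripper_width: 0.437
gripper_force: 60.3
dp [-0.  -0.3  8.9] rz 0.0 alt -3.141 q6 -1.15 pos [ 521.1 -388.7   20.9] tilt [-1.1e-03  5.0e-04 -1.0e+00]
```

```bash
python3 -m inch '[{"rotation":[0,0,0],"dp":[0,0,3],"jaw":255},{"rotation":[0,0,0],"dp":[0,0,5],"jaw":255},{"rotation":[0,0,0],"dp":[0,0,6.5],"jaw":255},{"rotation":[0,0,0],"dp":[0,0,7.5],"jaw":255},{"rotation":[0,0,0],"dp":[0,0,8],"jaw":255},{"rotation":[0,0,0],"dp":[0,0,8.5],"jaw":255},{"rotation":[0,0,0],"dp":[0,0,8.5],"jaw":255}]'
```

```text
time: 12.55
eef_pos: [520.7, -388.7, 12.0]
ee_rot: [1.667, 2.663, -0.0]
wrist_force: [-3.4, 2.3, 4.6]
gripper_width: 0.431
gripper_force: 61.0
```

```bash
python3 -m inch '[{"rotation":[0,0,0],"dp":[0,0,0],"jaw":120},{"rotation":[0,0,0],"dp":[0,0,0],"jaw":80},{"rotation":[0,0,0],"dp":[0,0,0],"jaw":0},{"rotation":[0,0,0],"dp":[0,0,0],"jaw":0},{"rotation":[0,0,0],"dp":[0,0,-10],"jaw":0},{"rotation":[0,0,0],"dp":[0,0,-40],"jaw":0},{"rotation":[0,0,0],"dp":[0,0,-75],"jaw":0},{"rotation":[0,0,0],"dp":[0,0,-90],"jaw":0},{"rotation":[0,0,0],"dp":[0,0,-90],"jaw":0},{"rotation":[0,0,0],"dp":[0,0,-90],"jaw":0}]'
python3 - <<'E'
from h import *
go([656.5,-115,100],.5)
E
```

```text
time: 13.55
eef_pos: [520.4, -388.4, 100.7]
ee_rot: [-1.667, -2.662, -0.0]
wrist_force: [0.3, -0.2, 0.6]
gripper_width: 0.997
gripper_force: 0.0
dp [186.5 241.8   0.7] rz -0.048 alt 3.094 q6 -1.15 pos [ 520.4 -388.4  100.7] tilt [ 8.e-04 -4.e-04 -1.e+00]
```

```bash
python3 -m inch '[{"rotation":[0,0,-0.02],"dp":[15,19,0],"jaw":0},{"rotation":[0,0,-0.04],"dp":[40,52,0],"jaw":0},{"rotation":[0,0,-0.048],"dp":[70,91,0],"jaw":0},{"rotation":[0,0,-0.048],"dp":[98,127,0],"jaw":0},{"rotation":[0,0,-0.048],"dp":[125,162,0],"jaw":0},{"rotation":[0,0,-0.048],"dp":[152,197,0],"jaw":0},{"rotation":[0,0,-0.048],"dp":[175,227,0],"jaw":0},{"rotation":[0,0,-0.048],"dp":[186.5,242,0],"jaw":0},{"rotation":[0,0,-0.048],"dp":[186.5,242,0],"jaw":0},{"rotation":[0,0,-0.048],"dp":[186.5,242,0],"jaw":0}]'
python3 - <<'E'
from h import *
go([656.5,-115,4],.5)
f=arm.grab_frame("side")
t=[cv2.resize(f["pixels"][v-30:v+30,u-40:u+40],(400,300),interpolation=cv2.INTER_CUBIC) for u,v in [(320,147),(256,208)]]
cv2.imwrite("pics/p3.png",np.hstack(t)[...,::-1])
E
```

```text
time: 14.55
eef_pos: [656.3, -115.8, 100.3]
ee_rot: [-1.602, -2.701, 0.001]
wrist_force: [-0.3, -0.8, 0.7]
gripper_width: 0.999
gripper_force: 0.0
dp [ 0.5  0.7 96.3] rz -0.0 alt 3.142 q6 -0.73 pos [ 656.3 -115.8  100.3] tilt [ 0.001  -0.0015 -1.    ]
```

View pics/p3.png

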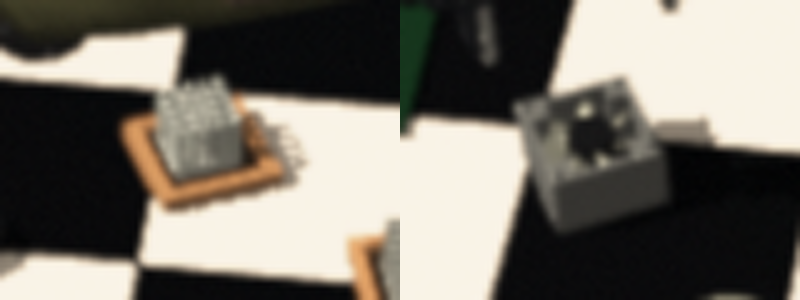

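The small sink sits upright in its nest at about (200,130) in the left crop, and the fan is still as measured. Descending on the fan.

```bash
python3 -m inch '[{"rotation":[0,0,0],"dp":[0,0.5,30],"jaw":0},{"rotation":[0,0,0],"dp":[0,0.5,62],"jaw":0},{"rotation":[0,0,0],"dp":[0,0.5,85],"jaw":0},{"rotation":[0,0,0],"dp":[0,0.5,95],"jaw":0},{"rotation":[0,0,0],"dp":[0,0.5,96],"jaw":0},{"rotation":[0,0,0],"dp":[0,0.5,96],"jaw":40},{"rotation":[0,0,0],"dp":[0,0.5,96],"jaw":70},{"rotation":[0,0,0],"dp":[0,0.5,96],"jaw":255},{"rotation":[0,0,0],"dp":[0,0.5,96],"jaw":255},{"rotation":[0,0,0],"dp":[0,0.5,96],"jaw":255}]'
python3 -m inch '[{"rotation":[0,0,0],"dp":[0,0,0],"jaw":255},{"rotation":[0,0,0],"dp":[0,0,-5],"jaw":255},{"rotation":[0,0,0],"dp":[0,0,-25],"jaw":255},{"rotation":[0,0,0],"dp":[0,0,-60],"jaw":255},{"rotation":[0,0,0],"dp":[0,0,-88],"jaw":255},{"rotation":[0,0,0],"dp":[0,0,-96],"jaw":255},{"rotation":[0,0,0],"dp":[0,0,-96],"jaw":255}]'
python3 - <<'E'
from h import *
go([656.4,144,100],.793)
E
```

```text
time: 15.6
eef_pos: [658.2, -115.3, 7.4]
ee_rot: [1.601, 2.7, 0.001]
wrist_force: [-1.6, -1.6, 7.4]
gripper_width: 0.693
gripper_force: 66.3
time: 16.3
eef_pos: [657.7, -114.9, 102.6]
ee_rot: [1.602, 2.7, 0.001]
wrist_force: [0.2, 0.5, -1.4]
gripper_width: 0.689
gripper_force: 65.2
dp [227.9 123.    2.4] rz -0.293 alt 2.849 q6 -0.73 pos [ 657.7 -114.9  102.6] tilt [-0.0013  0.0015 -1.    ]
```

```bash
python3 -m inch '[{"rotation":[0,0,-0.04],"dp":[18,10,0],"jaw":255},{"rotation":[0,0,-0.08],"dp":[50,27,0],"jaw":255},{"rotation":[0,0,-0.12],"dp":[85,46,0],"jaw":255},{"rotation":[0,0,-0.17],"dp":[120,65,0],"jaw":255},{"rotation":[0,0,-0.21],"dp":[155,84,0],"jaw":255},{"rotation":[0,0,-0.25],"dp":[190,103,0],"jaw":255},{"rotation":[0,0,-0.28],"dp":[215,116,0],"jaw":255},{"rotation":[0,0,-0.293],"dp":[228,123,2],"jaw":255},{"rotation":[0,0,-0.293],"dp":[228,123,2],"jaw":255},{"rotation":[0,0,-0.293],"dp":[228,123,2],"jaw":255}]'
python3 -m inch '[{"rotation":[0,0,0],"dp":[0,0,20],"jaw":255},{"rotation":[0,0,0],"dp":[0,0,50],"jaw":255},{"rotation":[0,0,0],"dp":[0,0,70],"jaw":255},{"rotation":[0,0,0],"dp":[0,0,79],"jaw":255},{"rotation":[0,0,0],"dp":[0,0,80],"jaw":255},{"rotation":[0,0,0],"dp":[0,0,80],"jaw":255}]'
python3 - <<'E'
from h import *
go([656.4,144,11],.793)
E
```

```text
time: 17.3
eef_pos: [655.7, 143.2, 98.3]
ee_rot: [-1.192, -2.905, 0.002]
wrist_force: [0.1, 0.1, -1.4]
gripper_width: 0.688
gripper_force: 65.0
time: 17.9
eef_pos: [656.6, 143.6, 20.4]
ee_rot: [1.192, 2.906, 0.001]
wrist_force: [-0.4, 1.0, -2.0]
gripper_width: 0.688
gripper_force: 65.1
dp [0.4 0.2 9.4] rz -0.001 alt 3.141 q6 -0.63 pos [656.6 143.6  20.4] tilt [-7.e-04  9.e-04 -1.e+00]
```

```bash
python3 -m inch '[{"rotation":[0,0,0],"dp":[0,0,3],"jaw":255},{"rotation":[0,0,0],"dp":[0,0,5],"jaw":255},{"rotation":[0,0,0],"dp":[0,0,6.5],"jaw":255},{"rotation":[0,0,0],"dp":[0,0,7.5],"jaw":255},{"rotation":[0,0,0],"dp":[0,0,8.5],"jaw":255},{"rotation":[0,0,0],"dp":[0,0,8.5],"jaw":255}]'
```

```text
time: 18.5
eef_pos: [656.1, 144.2, 11.5]
ee_rot: [1.191, 2.907, 0.0]
wrist_force: [-2.5, -0.4, 3.0]
gripper_width: 0.689
gripper_force: 65.5
```

```bash
python3 -m inch '[{"rotation":[0,0,0],"dp":[0,0,0.3],"jaw":255},{"rotation":[0,0,0],"dp":[0,0,0.3],"jaw":255}]'
```

```text
time: 18.7
eef_pos: [656.1, 144.2, 11.4]
ee_rot: [1.191, 2.907, 0.0]
wrist_force: [-4.9, -0.1, 6.9]
gripper_width: 0.693
gripper_force: 66.3
```

```bash
python3 -m inch '[{"rotation":[0,0,0],"dp":[0,0,0],"jaw":50},{"rotation":[0,0,0],"dp":[0,0,0],"jaw":25},{"rotation":[0,0,0],"dp":[0,0,0],"jaw":0},{"rotation":[0,0,0],"dp":[0,0,0],"jaw":0},{"rotation":[0,0,0],"dp":[0,0,-10],"jaw":0},{"rotation":[0,0,0],"dp":[0,0,-40],"jaw":0},{"rotation":[0,0,0],"dp":[0,0,-75],"jaw":0},{"rotation":[0,0,0],"dp":[0,0,-90],"jaw":0},{"rotation":[0,0,0],"dp":[0,0,-90],"jaw":0},{"rotation":[0,0,0],"dp":[0,0,-90],"jaw":0}]'
python3 - <<'E'
from h import *
go([464.8,110.3,100],.793)
E
```

```text
time: 19.7
eef_pos: [655.6, 144.1, 99.8]
ee_rot: [-1.191, -2.906, 0.001]
wrist_force: [0.7, 0.2, -0.5]
gripper_width: 0.998
gripper_force: 0.0
dp [ 112.3 -158.     0. ] rz 0.0 alt -3.142 q6 -0.63 pos [655.6 144.1  99.8] tilt [ 6.e-04 -8.e-04 -1.e+00]
```

```bash
python3 -m inch '[{"rotation":[0,0,0],"dp":[10,-14,0],"jaw":0},{"rotation":[0,0,0],"dp":[30,-42,0],"jaw":0},{"rotation":[0,0,0],"dp":[53,-75,0],"jaw":0},{"rotation":[0,0,0],"dp":[76,-107,0],"jaw":0},{"rotation":[0,0,0],"dp":[97,-137,0],"jaw":0},{"rotation":[0,0,0],"dp":[110,-155,0],"jaw":0},{"rotation":[0,0,0],"dp":[112.5,-158,0],"jaw":0},{"rotation":[0,0,0],"dp":[112.5,-158,0],"jaw":0},{"rotation":[0,0,0],"dp":[112.5,-158,0],"jaw":0}]'
python3 - <<'E'
from h import *
go([464.8,110.3,4],.793)
f=arm.grab_frame("side")
t=[cv2.resize(f["pixels"][v-30:v+30,u-40:u+40],(400,300),interpolation=cv2.INTER_CUBIC) for u,v in [(234,292),(318,288)]]
cv2.imwrite("pics/p4.png",np.hstack(t)[...,::-1])
E
```

```text
time: 20.6
eef_pos: [465.7, 110.6, 100.3]
ee_rot: [-1.191, -2.907, 0.0]
wrist_force: [1.1, -0.2, -0.0]
gripper_width: 1.002
gripper_force: 0.0
dp [ 0.4 -0.8 96.3] rz -0.0 alt 3.142 q6 -0.64 pos [465.7 110.6 100.3] tilt [ 2.e-04 -3.e-04 -1.e+00]
```

View pics/p4.png

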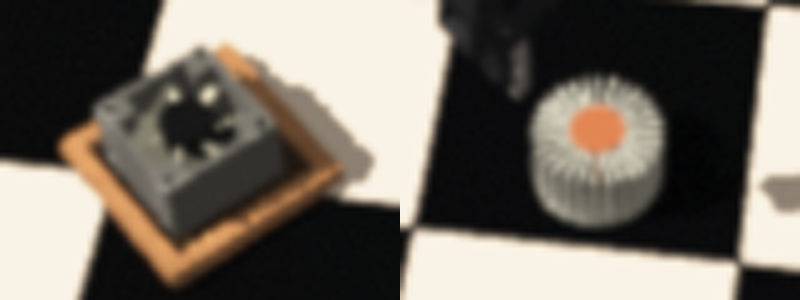

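The fan stands flat in its nest (left crop); I'll check how it is centred from above at the end. Now gripping the round sink.

```bash
python3 -m inch '[{"rotation":[0,0,0],"dp":[0,-0.5,30],"jaw":0},{"rotation":[0,0,0],"dp":[0,-0.5,62],"jaw":0},{"rotation":[0,0,0],"dp":[0,-0.5,85],"jaw":0},{"rotation":[0,0,0],"dp":[0,-0.5,95],"jaw":0},{"rotation":[0,0,0],"dp":[0,-0.5,97],"jaw":0},{"rotation":[0,0,0],"dp":[0,-0.5,97],"jaw":40},{"rotation":[0,0,0],"dp":[0,-0.5,97],"jaw":70},{"rotation":[0,0,0],"dp":[0,-0.5,97],"jaw":255},{"rotation":[0,0,0],"dp":[0,-0.5,97],"jaw":255},{"rotation":[0,0,0],"dp":[0,-0.5,97],"jaw":255}]'
python3 -m inch '[{"rotation":[0,0,0],"dp":[0,0,0],"jaw":255},{"rotation":[0,0,0],"dp":[0,0,-5],"jaw":255},{"rotation":[0,0,0],"dp":[0,0,-25],"jaw":255},{"rotation":[0,0,0],"dp":[0,0,-60],"jaw":255},{"rotation":[0,0,0],"dp":[0,0,-88],"jaw":255},{"rotation":[0,0,0],"dp":[0,0,-96],"jaw":255},{"rotation":[0,0,0],"dp":[0,0,-96],"jaw":255}]'
python3 - <<'E'
from h import *
go([536.5,388,100],.935)
E
```

```text
time: 21.65
eef_pos: [465.2, 110.2, 5.1]
ee_rot: [1.191, 2.906, 0.001]
wrist_force: [-4.0, -1.5, 9.1]
gripper_width: 0.687
gripper_force: 63.0
time: 22.35
eef_pos: [465.0, 110.2, 100.5]
ee_rot: [1.19, 2.905, 0.002]
wrist_force: [-0.5, 0.3, -3.6]
gripper_width: 0.691
gripper_force: 65.3
dp [144.  248.1   0.7] rz -0.142 alt 3.0 q6 -0.64 pos [465.  110.2 100.5] tilt [-0.0013  0.0018 -1.    ]
```

```bash
python3 -m inch '[{"rotation":[0,0,-0.02],"dp":[10,17,0],"jaw":255},{"rotation":[0,0,-0.05],"dp":[30,52,0],"jaw":255},{"rotation":[0,0,-0.08],"dp":[50,86,0],"jaw":255},{"rotation":[0,0,-0.1],"dp":[70,121,0],"jaw":255},{"rotation":[0,0,-0.12],"dp":[92,159,0],"jaw":255},{"rotation":[0,0,-0.14],"dp":[113,195,0],"jaw":255},{"rotation":[0,0,-0.14],"dp":[133,229,0],"jaw":255},{"rotation":[0,0,-0.14],"dp":[144,248,0],"jaw":255},{"rotation":[0,0,-0.14],"dp":[144,248,0],"jaw":255},{"rotation":[0,0,-0.14],"dp":[144,248,0],"jaw":255}]'
python3 -m inch '[{"rotation":[0,0,0],"dp":[0,0,20],"jaw":255},{"rotation":[0,0,0],"dp":[0,0,50],"jaw":255},{"rotation":[0,0,0],"dp":[0,0,72],"jaw":255},{"rotation":[0,0,0],"dp":[0,0,82],"jaw":255},{"rotation":[0,0,0],"dp":[0,0,84],"jaw":255},{"rotation":[0,0,0],"dp":[0,0,84],"jaw":255}]'
python3 - <<'E'
from h import *
go([536.5,388,9],.935)
E
```

```text
time: 23.35
eef_pos: [535.3, 387.5, 97.2]
ee_rot: [-0.984, -2.982, 0.004]
wrist_force: [-0.3, -0.6, -2.2]
gripper_width: 0.687
gripper_force: 65.5
time: 23.95
eef_pos: [536.4, 387.7, 16.2]
ee_rot: [0.985, 2.983, 0.001]
wrist_force: [-0.5, -0.5, -2.1]
gripper_width: 0.685
gripper_force: 65.5
dp [0.1 0.3 7.2] rz -0.002 alt 3.139 q6 -0.36 pos [536.4 387.7  16.2] tilt [-2.e-04  5.e-04 -1.e+00]
```

```bash
python3 -m inch '[{"rotation":[0,0,0],"dp":[0,0,2.5],"jaw":255},{"rotation":[0,0,0],"dp":[0,0,4],"jaw":255},{"rotation":[0,0,0],"dp":[0,0,5.5],"jaw":255},{"rotation":[0,0,0],"dp":[0,0,6.5],"jaw":255},{"rotation":[0,0,0],"dp":[0,0,7],"jaw":255},{"rotation":[0,0,0],"dp":[0,0,7],"jaw":255}]'
```

```text
time: 24.55
eef_pos: [536.1, 388.0, 9.2]
ee_rot: [0.985, 2.983, 0.0]
wrist_force: [-3.4, -2.4, 4.2]
gripper_width: 0.684
gripper_force: 66.5
```

Contact (about 6 N). Releasing, lifting, then moving aside to look.

```bash
python3 -m inch '[{"rotation":[0,0,0],"dp":[0,0,0],"jaw":50},{"rotation":[0,0,0],"dp":[0,0,0],"jaw":25},{"rotation":[0,0,0],"dp":[0,0,0],"jaw":0},{"rotation":[0,0,0],"dp":[0,0,0],"jaw":0},{"rotation":[0,0,0],"dp":[0,0,-10],"jaw":0},{"rotation":[0,0,0],"dp":[0,0,-40],"jaw":0},{"rotation":[0,0,0],"dp":[0,0,-75],"jaw":0},{"rotation":[0,0,0],"dp":[0,0,-120],"jaw":0},{"rotation":[0,0,0],"dp":[0,0,-165],"jaw":0},{"rotation":[0,0,0],"dp":[0,0,-200],"jaw":0}]'
python3 - <<'E'
from h import *
go([300,330,210],.935)
E
```

```text
time: 25.55
eef_pos: [536.2, 388.0, 212.7]
ee_rot: [0.984, 2.981, 0.004]
wrist_force: [0.3, -0.9, 0.3]
gripper_width: 1.001
gripper_force: 0.0
dp [ 155.2 -187.2    2. ] rz -0.002 alt 3.14 q6 -0.36 pos [536.2 388.  212.7] tilt [-0.0011  0.0029 -1.    ]
```

```bash
python3 -m inch '[{"rotation":[0,0,0],"dp":[10,-12,0],"jaw":0},{"rotation":[0,0,0],"dp":[35,-42,0],"jaw":0},{"rotation":[0,0,0],"dp":[63,-76,0],"jaw":0},{"rotation":[0,0,0],"dp":[90,-110,0],"jaw":0},{"rotation":[0,0,0],"dp":[120,-145,0],"jaw":0},{"rotation":[0,0,0],"dp":[145,-175,0],"jaw":0},{"rotation":[0,0,0],"dp":[155,-187,0],"jaw":0},{"rotation":[0,0,0],"dp":[155,-187,0],"jaw":0},{"rotation":[0,0,0],"dp":[155,-187,0],"jaw":0}]'
python3 - <<'E'
from h import *
f=arm.grab_frame("top");I=f["pixels"];T=[]
for u,v in[(249,188),(152,235),(418,290),(461,236)]: T.append(cv2.resize(I[v-22:v+23,u-30:u+30],(400,300),interpolation=cv2.INTER_CUBIC))
cv2.imwrite("pics/e1.png",np.vstack([np.hstack(T[:2]),np.hstack(T[2:])])[...,::-1])
cv2.imwrite("pics/e2.png",arm.grab_frame("side")["pixels"][...,::-1])
E
```

```text
time: 26.45
eef_pos: [300.7, 330.2, 209.5]
ee_rot: [0.984, 2.983, 0.002]
wrist_force: [0.3, -0.7, -0.9]
gripper_width: 1.002
gripper_force: 0.0
```

View pics/e1.png

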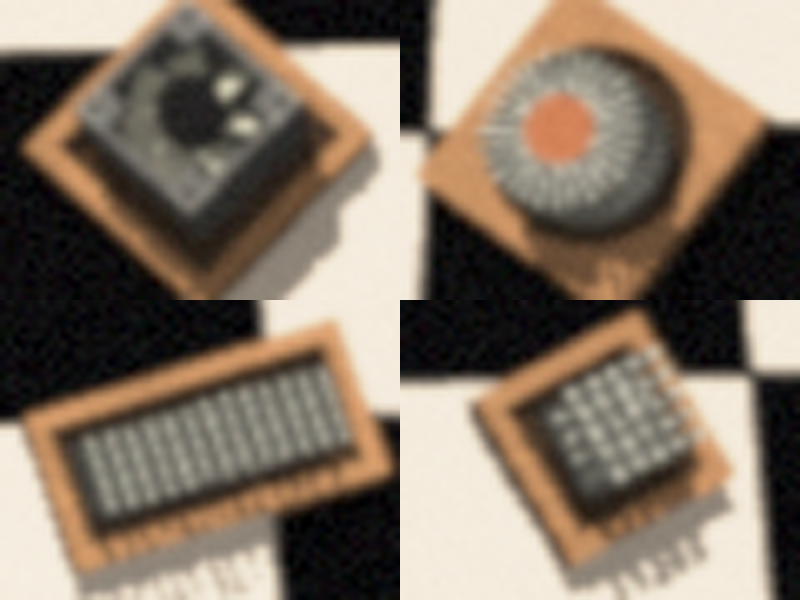

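View pics/e2.png

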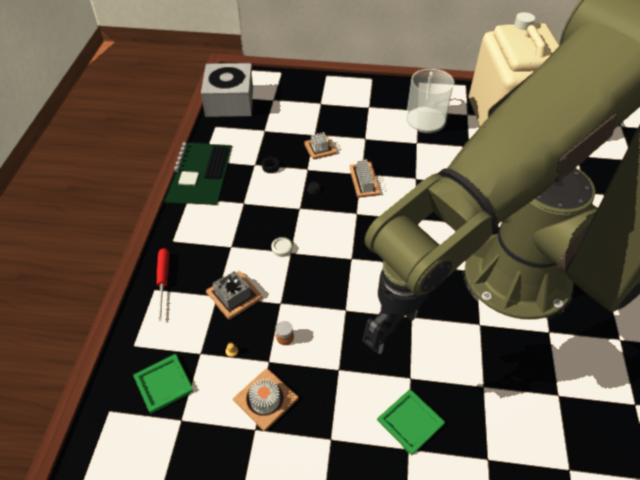

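All four parts look flat in their own recesses, and the cap and jar have not moved. One numeric check of the centres before handing in.

```bash
python3 - <<'E'
from h import *
f=arm.grab_frame("top")
for n,c,P,z in [("fan",(249,188),[(78,110),(187,3),(303,105),(192,213)],42),("round",(152,235),[(158,128)],40),("bar",(418,290),[(75,135),(325,65),(350,145),(105,215)],40),("small",(461,236),[(148,108),(250,45),(298,133),(210,185)],40)]:
    k=np.array([back(f,np.array(p)/6.667-.5+[c[0]-30,c[1]-22],z)[:2] for p in P]); e=np.roll(k,-1,0)-k
    print(n,k.mean(0).round(1),np.hypot(*e.T).round(),(np.arctan2(e[:,1],e[:,0])%(np.pi/2)).round(2))
E
```

```text
fan [657.8 142.1] [57. 59. 58. 59.] [0.79 0.81 0.78 0.81]
round [537.1 389.1] [0.] [0.]
bar [ 383.7 -268.7] [94. 30. 92. 30.] [0.25 0.23 0.25 0.31]
small [ 520.8 -387.1] [45. 36. 39. 36.] [0.53 0.42 0.5  0.61]
```

All centres are within the 8 mm of play at full part heights. Handing in.

```bash
python3 -c "
from workcell import arm
print(arm.sign_off())"
```

```text
the job is handed in; nothing more can be done
None
```

All four parts are set down flat in their own nests, each measured within 5 mm of its nest's centre, with the cap and jar left standing; I handed the job in after about 27 s of robot time, and the hand-in returned no verdict.

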